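# Pull down the mirror-cabinet flap with the hook pole

## Task

Take the wooden-handled hook pole from its rest, hook it into the ring on the mirror cabinet's flap and pull the flap fully down to its stop; use the hook, keep the gripper itself off the flap. Then lay the pole back in its rest as you found it. Do not knock the lamp that hangs in front of the flap, and leave the things on the shelf and counter standing where they are.

Things in the scene. Friction and masses are not known exactly. Their poses are not given: they have to be found in the camera images.
- pole_grip (a point): Hook pole, 169 mm long, 120 g: wooden grip 110 mm long, flat-sided, 20 mm wide (y) and 24 mm high (z), then a 7 mm steel rod with a hook at its end. This point: middle of the grip, 15 mm at most from the centre of mass. x along the pole towards the hook, z opposite to the hook's prong (up when the pole lies in its rest, prong hanging down).
- hook_throat (a point): Middle of the hook's prong, at (110, 0, -16) mm from the middle of the grip in the pole's axes; same axes. The rod's axis reaches x = 110 mm, then the 7 mm thick prong goes square down (-z) to z = -36 mm. To pull, the ring's near wire lies behind this point, on its -x side, under the rod.
- rest_seat (a point): Where the middle of the grip lies in the pole's grey rest, 50 mm above the counter. x along the rest to the hook's side, z up. The fixed rest: plate 140 x 60 x 8 mm, two saddles 92 mm apart along x, each 12 mm long, with floors 38 mm up, slots 28 mm wide flaring above, tops 73 mm up. Between them 80 mm of the grip is free for the fingers.
- flap (a joint): Opening angle of the flap in rad: 0 shut (upright), 0.70 fully open at its stop (leaning 40 degrees towards the robot). Stiff hinge: it stays where it is left; about 2 to 3 N at the ring move it.
- flap_hinge (a point): Middle of the flap's level hinge at its lower edge, 190 mm above the counter. The flap (mirror in white frame, 276 mm wide, 178 high, 10 thick) turns with these axes: z up along the flap, x from its front into the cabinet, y along the hinge to the left. Opening turns it about -y: its top comes to -x and down.
- ring_eye (a point): Centre of the hole of the steel pull ring, at (-39, 0, 135) mm from the hinge in the flap's axes; same axes. The ring is rigid on the flap and stands square out from its face, so the hole's axis is the flap's z (vertical when shut). Wire 7 mm thick, hole 37 mm, outside 51 mm; the near wire's centre lies 22 mm to -x of this point.
- lamp: Mirror lamp fixed above and in front of the flap: aluminium bar 300 mm long, 38 mm deep, underside 423 mm above the counter, from x = -159 to -121 mm in this frame, on two thin arms 240 mm apart. Origin on the counter below the middle of the cabinet's front face; x into the cabinet, z up.
- canister: Chrome swab canister on the shelf, 71 mm diameter, 83 mm high; origin at the centre of its underside.
- tub: Orange hair-tie tub on the shelf, 78 mm diameter, 55 mm high; origin at the centre of its underside.
- ring_dish: White ceramic ring dish on the shelf, 92 mm diameter, 19 mm high; origin at the centre of its underside.
- tweezers: Steel tweezers lying on the shelf, 105 mm long, 8 mm high; origin at the centre of the underside.
- soap_bottle: Green soap pump bottle on the counter, 62 mm diameter, 165 mm high; origin at the centre of its underside.
- mug: Blue toothbrush cup on the counter, 74 mm diameter, 90 mm high; origin at the centre of its underside.
- cream_jar: White cream jar on the counter, 68 mm diameter, 50 mm high; origin at the centre of its underside.
- hook_tip (a point): Tip of the prong, curled back 4 mm, at (106, 0, -43) mm from the middle of the grip in the pole's axes (centre of the round end, radius 3.5 mm).
- cabinet_foot (a point): Point on the counter below the middle of the cabinet's front face; x into the cabinet, z up; fixed. Case 300 mm wide, 130 mm deep, from 175 to 380 mm above the counter. Below it a white shelf 520 mm wide, from x = -80 to 120 mm, top 50 mm above the counter, between two chrome posts.
Mind the look-alikes: they are no part of the job. What is shaped like the part that bears pole_grip but black, turquoise or white is not meant.

How it is judged:
By the outcome, as a careful person would: the job done as asked, in the order asked, and still so for the second after the job is handed in, with the robot touching nothing.
It also fails if it takes over 59 s, if anything falls off the work surface, if the arm or the gripper's body presses on something with over 40 N, if the wrist force passes 120 N, or if a joint passes its speed limit or range.

## Robot

A 6-joint arm with a two-finger parallel gripper is mounted at the origin on the work surface. World frame = base frame: x ahead of the robot, y to its left, z up, the work surface at z = 0. Lengths are in m, angles in rad, forces in N, time in s.
With the tool pointing down it reaches from about 0.3 to 0.825 m from the base axis. Payload 5.4 kg.
Tool frame: the origin (TCP) lies at the very end of the fingers, on their centre line; the grasp point (between the pads) lies 19 mm behind it; z points along the fingers, x is the direction in which the jaws open and shut, and the axes are right-handed (so a half turn about z gives the same grasp; the last joint's range is limited). The gripper opens to 92 mm and grips with 3 to 60 N. Pads are 20 mm wide; open, the fingers measure 128 mm over their backs; the gripper's body (75 mm by 189 mm) begins 69 mm behind the grasp point.
Start: joints at [-1.323, 0.158, 1.597, -0, 1.386, -0.21], TCP at [0.254, -0.516, 0.215] pointing down, gripper open.
Joint ranges: [-2.91, 2.91], [-0.94, 2.29], [0.18, 2.7], [-1.29, 4.43], [0.17, 2.64], [-3, 3]. Speed limits (rad/s): [2.57, 2.57, 3.14, 3.14, 3.14, 3.14].

## Interface

Orientations are given as a rotation vector (axis times angle).
In Python, from workcell import bot gives the robot as it stands. Calls block until the motion is done:
- bot.goto(position, orientation): joint-space move of the TCP to a pose.
- bot.line_to(position, rot=None, max_speed=0.15): straight line of the TCP; rot=None keeps the orientation; max_speed is the mean speed in m/s.
- bot.set_joints(angles): joint-space move.
- bot.set_gripper(opening, newtons=None): opening from 0.0 (shut) to 1.0 (fully open); newtons is the grip in N (None keeps the last); returns when the fingers have stopped.
- bot.hold(seconds).
- bot.inverse_kinematics(position, orientation): joint angles nearest the present ones, or None.
- bot.read_camera(name): name is "scene" or "top" or "wrist"; returns a dict with "pixels" (420x560x3 uint8, blue, green, red), "fx", "fy", "cx", "cy" (pixels), "k1" (the pictures are not rectified: a ray, as slopes to the right and down, at radius r is drawn at 1 + k1 r^2 times it, then the intrinsics apply), "R" (3x3) and "t" (3): a world point X has camera coordinates R X + t. Camera axes: x right, y down, z forward; pixel columns grow to the right and rows downward; lengths in m; the calibration is good to about 2 mm. A picture is of the moment at which its call begins. There is no depth.
A pose or a line that the arm cannot do raises bot.MotionError and nothing moves.
- bot.job_done(): hands the job in, once; it reports no verdict.
Readings, each from a call of its own:
- bot.current_clock(): time.
- bot.current_joints(): joint angles.
- bot.current_joint_vel(): joint speeds.
- bot.current_effort(): joint torques, N m.
- bot.current_ee_pos(): TCP position.
- bot.current_tool_rot(): TCP orientation.
- bot.current_contact_force(): force on the tool from outside, world axes, zero at the start.
- bot.current_ft_torque(): the same for the moment, N m.
- bot.current_opening(): opening from 0.0 (shut) to 1.0 (fully open).
Only numpy, scipy, OpenCV 4.12 (cv2) and the standard library are available. Lean on these libraries where they do the work, as an engineer would, in place of code of your own. Each camera call takes 0.05 s, during which the arm holds its last target.

## Working session

There is one attempt and no reset: what is moved stays moved. The work goes in short steps, each a Python script; the robot and the scene stay as the last script left them, time stands still between calls to the robot, and variables do not carry over. Pictures are saved under pics/ and viewed, and the job is handed in when it is done.

```bash
mkdir -p pics; ls; python3 - <<'E'
from workcell import bot
import cv2,numpy as np
print(bot.current_clock())
for n in ["scene","top","wrist"]:
    c=bot.read_camera(n); cv2.imwrite(f"pics/{n}0.png",c["pixels"])
    print(n,c["fx"],c["fy"],c["cx"],c["cy"],c["k1"],np.round(c["R"],3).tolist(),np.round(c["t"],3), (-np.array(c["R"]).T@np.array(c["t"])).round(3))
print(bot.current_tool_rot(),bot.current_ee_pos(),bot.current_opening())
E
```

```text
pics
0.0
scene 412.7025363499186 412.7025363499186 279.72515123342095 202.54991667761215 -0.012848918717440202 [[-0.951, 0.308, -0.001], [0.294, 0.905, -0.308], [-0.094, -0.293, -0.951]] [ 0.464 -0.096  1.379] [0.599 0.348 1.283]
top 483.516800168912 483.516800168912 271.4056217709745 210.82982524394083 -0.09084179003418513 [[-0.019, -1.0, 0.009], [-0.997, 0.018, -0.08], [0.08, -0.01, -0.997]] [1.000e-03 5.230e-01 1.491e+00] [0.402 0.007 1.528]
wrist 317.6560362868801 317.6560362868801 277.1532649075721 208.1796333826287 -0.04002522516753915 [[0.442, -0.897, -0.0], [-0.86, -0.424, 0.286], [-0.256, -0.126, -0.958]] [-0.576 -0.032  0.391] [ 0.327 -0.481  0.384]
[-2.66673940e+00  1.65893421e+00  1.64938192e-03] [ 0.25397998 -0.5153413   0.21384557] 1.0006057940912314
```

View pics/scene0.png

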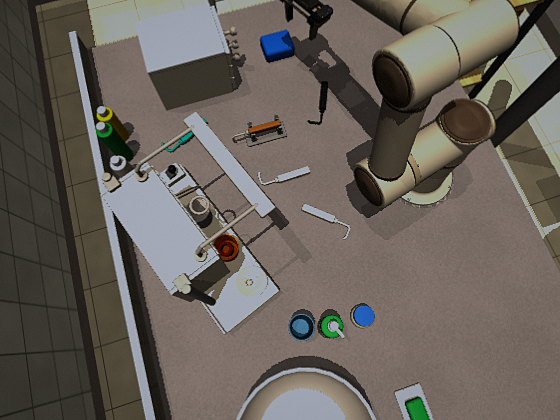

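View pics/top0.png

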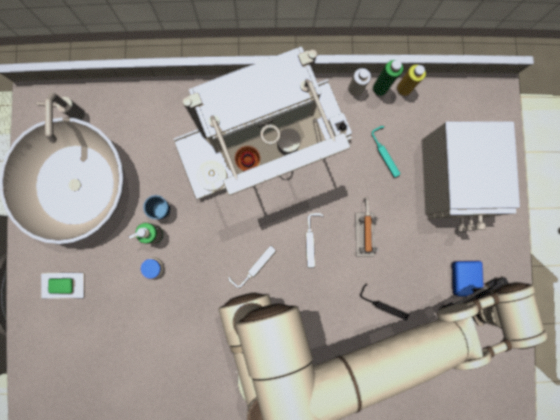

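View pics/wrist0.png

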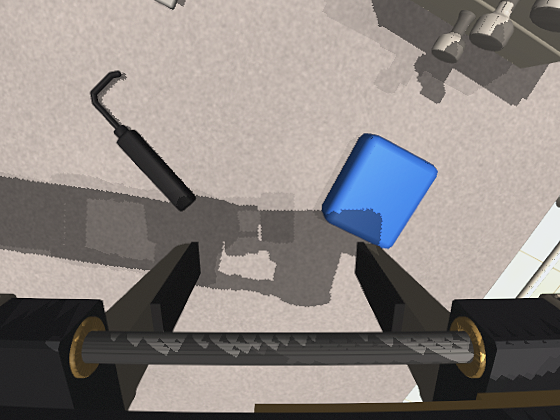

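The one meant is the wooden/orange pole in the grey rest, at top (367,232) and scene (262,128). The look-alikes are white at top (310,245) and (260,262), turquoise at (387,158) and black at (385,300). I'll confirm in enlarged crops.

```bash
cat > h.py <<'E'
import cv2,numpy as np
from scipy.spatial.transform import Rotation as Rot
def ray(c,u,v):
    K=np.array([[c["fx"],0,c["cx"]],[0,c["fy"],c["cy"]],[0,0,1.]])
    d=np.array([(u-c["cx"])/c["fx"],(v-c["cy"])/c["fy"]]); p=d.copy()
    for _ in range(20): p=d/(1+c["k1"]*(p@p))
    R=np.array(c["R"]);t=np.array(c["t"])
    w=R.T@np.array([p[0],p[1],1.]); return -R.T@t, w/np.linalg.norm(w)
def onz(c,u,v,z):
    o,d=ray(c,u,v); return o+d*(z-o[2])/d[2]
def tri(c1,p1,c2,p2):
    o1,d1=ray(c1,*p1);o2,d2=ray(c2,*p2)
    s=np.linalg.lstsq(np.c_[d1,-d2],o2-o1,rcond=None)[0]
    a=o1+d1*s[0];b=o2+d2*s[1]; return (a+b)/2,np.linalg.norm(a-b)
def proj(c,X):
    q=np.array(c["R"])@np.array(X)+np.array(c["t"]);p=q[:2]/q[2];p=p*(1+c["k1"]*(p@p))
    return np.array([c["fx"]*p[0]+c["cx"],c["fy"]*p[1]+c["cy"]])
def crop(im,x0,y0,w,h,s,name):
    a=cv2.resize(im[y0:y0+h,x0:x0+w],None,fx=s,fy=s,interpolation=cv2.INTER_CUBIC)
    cv2.imwrite(name,a)
E
python3 - <<'E'
from workcell import bot
from h import *
import pickle
t=bot.read_camera("top");s=bot.read_camera("scene"); pickle.dump((t,s),open("c0.pkl","wb"))
T=t["pixels"];S=s["pixels"]
crop(T,335,190,70,80,7,"pics/topole.png")
crop(S,220,100,80,60,9,"pics/scpole.png")
crop(T,180,110,180,130,4,"pics/toplamp.png")
crop(S,100,95,190,170,4 if 0 else 3.4,"pics/sclamp.png")
E
```

```text
(no output)
```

View pics/topole.png

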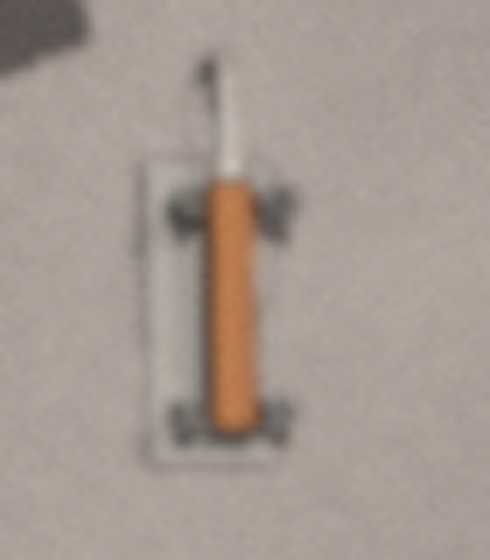

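View pics/scpole.png

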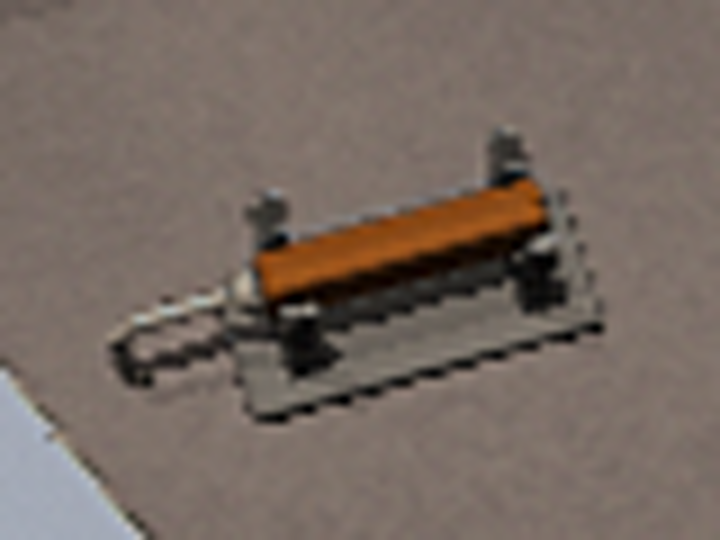

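View pics/toplamp.png

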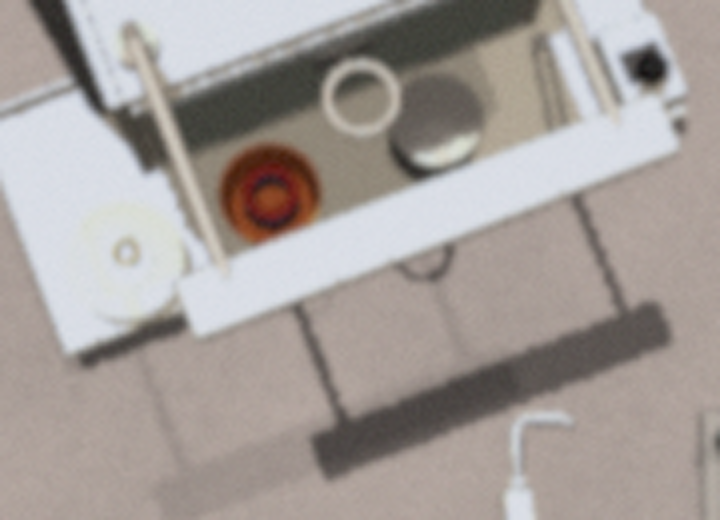

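View pics/sclamp.png

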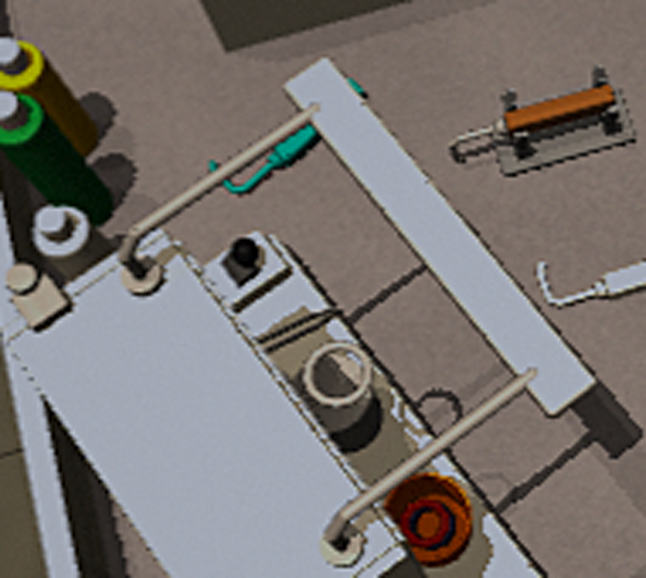

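```bash
python3 - <<'E'
from h import *
import pickle
t,s=pickle.load(open("c0.pkl","rb"))
crop(t["pixels"],180,40,180,135,4.4,"pics/tcase.png")
crop(s["pixels"],90,150,140,170,3.5,"pics/scase.png")
# ring
print("ring",tri(t,(270,133.75),s,(200,204.4)), onz(t,270,133.75,.325))
# pole by mask
for c,n in((t,"t"),(s,"s")):
    hsv=cv2.cvtColor(c["pixels"],cv2.COLOR_BGR2HSV)
    m=cv2.inRange(hsv,(5,110,90),(18,255,255))
    k,l,st,ce=cv2.connectedComponentsWithStats(m)
    for i in range(1,k):
        if st[i,4]>40: print(n,st[i],ce[i].round(1))
    if n=="t":
        for i in range(1,k):
            if abs(ce[i][0]-368)<6 and abs(ce[i][1]-233)<8:
                pts=np.argwhere(l==i)[:,::-1]
                w=np.array([onz(t,u,v,.062)[:2] for u,v in pts])
                me=w.mean(0);U,S,V=np.linalg.svd(w-me);d=V[0]*np.sign(V[0][0])
                q=(w-me)@np.c_[d,[-d[1],d[0]]]
                print("pole",me,np.degrees(np.arctan2(d[1],d[0])),q.min(0),q.max(0))
E
```

```text
ring (array([ 0.69308425, -0.00505789,  0.32188815]), np.float64(0.003807025339864493)) [ 0.69414562 -0.00573973  0.325     ]
t [235 146  25  25 200] [246.8 159.1]
t [243 156  10   7  47] [247.4 159.2]
t [365 216   7  36 213] [367.6 233.7]
pole [ 0.44396407 -0.30015453] -1.2072971364459357 [-0.05256949 -0.01101749] [0.05409422 0.00848991]
s [248 120  33  13 159] [264.  125.9]
s [221 241  18  19  98] [231.7 250.6]
```

View pics/tcase.png

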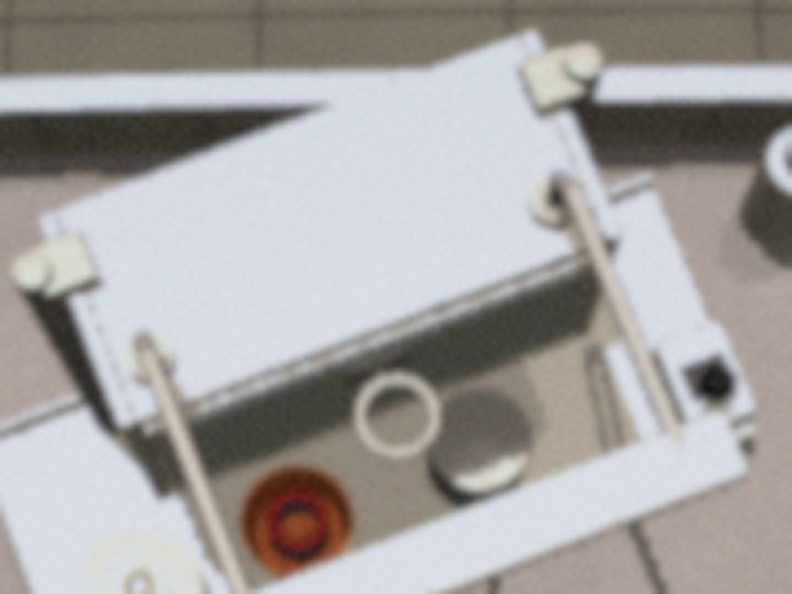

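View pics/scase.png

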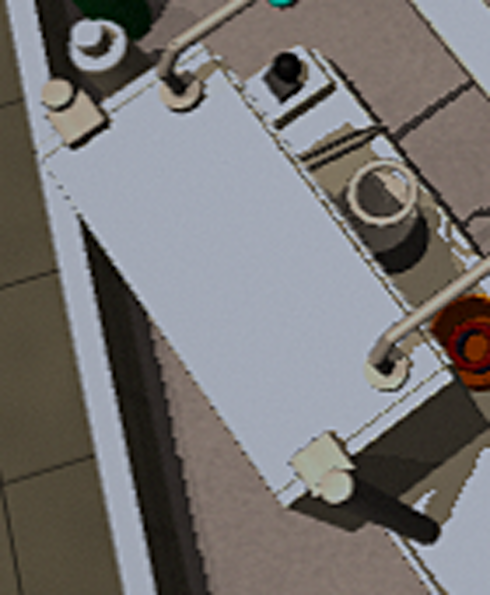

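```bash
python3 - <<'E'
from h import *
import pickle
t,s=pickle.load(open("c0.pkl","rb"))
f=lambda x,y:(180+x/4.4,40+y/4.4)
g=lambda x,y:(90+x/3.5,150+y/3.5)
l=lambda x,y:(180+x/4,110+y/4)
m=lambda x,y:(100+x/3.4,95+y/3.4)
L,dl=tri(t,f(125,430),s,g(448,370));Rr,dr=tri(t,f(612,240),s,g(218,62))
print("case L",L,dl,"R",Rr,dr,np.linalg.norm(L-Rr))
A=onz(t,*f(125,430),.38);B=onz(t,*f(612,240),.38);print(A,B,np.linalg.norm(A-B))
dy=(A-B)/np.linalg.norm(A-B);yaw=np.arctan2(-dy[0],dy[1]);print("yaw",np.degrees(yaw), (A+B)/2)
A2=onz(s,*g(448,370),.38);B2=onz(s,*g(218,62),.38);d2=A2-B2;print("scene",A2,B2,np.linalg.norm(d2),np.degrees(np.arctan2(-d2[0],d2[1])))
bx=[f(40,215),f(530,30)];
print("back",[onz(t,*p,.38).round(3) for p in bx])
print("ring",tri(t,f(397,414),s,g(383,193)),onz(t,*f(397,414),.325),onz(s,*g(383,193),.325))
# lamp corners
lam=[(l(180,287),m(508-0,0))]
LT=[l(180,287),l(200,338),l(680,150),l(658,100)]
# scene lamp: corners
LS=[m(548,414),m(595,380),m(327,57),m(285,85)]
for a in LT: print("lampT",onz(t,*a,.44))
for a in LS: print("lampS",onz(s,*a,.44))
print("NL",tri(t,LT[1],s,LS[1]),"FL",tri(t,LT[0],s,LS[0]),"NR",tri(t,LT[2],s,LS[2]),"FR",tri(t,LT[3],s,LS[3]))
E
```

```text
case L [0.67686309 0.14402826 0.37354647] 0.0033953563602810237 R [ 0.78406161 -0.12959173  0.33956275] 0.012340897436194485 0.2958281866442896
[0.67373293 0.14389281 0.38      ] [ 0.77700082 -0.12706235  0.38      ] 0.28996715496958675
yaw 20.863112458532754 [0.72536688 0.00841523 0.38      ]
scene [0.67786044 0.14474493 0.38      ] [ 0.77051733 -0.10630697  0.38      ] 0.26760484975535787 20.25782454693151
back [array([0.797, 0.191, 0.38 ]), array([ 0.9  , -0.085,  0.38 ])]
ring (array([ 0.6948538 , -0.00602779,  0.31425767]), np.float64(0.0020966253043753253)) [ 0.69325409 -0.00629937  0.325     ] [ 0.69283559 -0.00164183  0.325     ]
lampT [0.55701614 0.09962324 0.44      ]
lampT [0.52769611 0.08859613 0.44      ]
lampT [ 0.63140866 -0.18745298  0.44      ]
lampT [ 0.66080799 -0.17578141  0.44      ]
lampS [0.56322964 0.10586594 0.44      ]
lampS [0.52851176 0.09373031 0.44      ]
lampS [ 0.63191433 -0.18205241  0.44      ]
lampS [ 0.66428451 -0.17004096  0.44      ]
NL (array([0.52828198, 0.08985069, 0.42847177]), np.float64(0.0016818542323930393)) FL (array([0.5611422 , 0.10073765, 0.41983715]), np.float64(0.002765625409058421)) NR (array([ 0.63297122, -0.18907162,  0.42939003]), np.float64(0.0014133296768700648)) FR (array([ 0.66478388, -0.17838746,  0.42588887]), np.float64(0.0012725955614264974))
```

```bash
cat > plan.py <<'E'
from h import *
TH=np.radians(45); X0=0.006
def Rz(a):return Rot.from_euler('z',a).as_matrix()
def Rpitch(phi): # x axis up by phi
    return Rot.from_euler('y',-phi).as_matrix()
def polR(yaw,phi):return Rz(yaw)@Rpitch(phi)
def toolInPole(flip=1):
    z=np.array([np.sin(TH),0,-np.cos(TH)]);x=np.array([0,flip*1.,0]);y=np.cross(z,x)
    return np.c_[x,y,z]
def tcp(pc,PR,flip=1):  # pole grip centre & rotation -> TCP pose
    T=PR@toolInPole(flip); p=pc+PR@np.array([X0,0,0])+T[:,2]*.019
    return p,Rot.from_matrix(T).as_rotvec()
POLE=np.array([.4445,-.3005,.050]);PYAW=np.radians(-1.2)
CYAW=np.radians(20.7);C=Rz(CYAW);PHI=np.radians(20)
RING=np.array([.694,-.006,.325])
HINGE=RING-C@np.array([-.039,0,.135])
def flapR(q): return C@Rpitch(q)   # z->(-sin,cos), x->(cos,sin)
def wire(q): return HINGE+flapR(q)@np.array([-.061,0,.135])
def eye(q): return HINGE+flapR(q)@np.array([-.039,0,.135])
def poleAt(pt,local,phi=PHI):  # pole centre such that local point sits at pt
    return pt-polR(CYAW,phi)@np.array(local)
E
python3 - <<'E'
from plan import *
from workcell import bot
print(bot.current_clock())
import itertools
import plan
P=[("grasp",POLE,polR(PYAW,0)),("lift",POLE+[0,0,.08],polR(PYAW,0)),
("pre",poleAt(RING+[0,0,.017]-C@[.08,0,0],(.106,0,-.043)),polR(CYAW,PHI)),
("above",poleAt(RING+[0,0,.017],(.106,0,-.043)),polR(CYAW,PHI)),
("in",poleAt(RING,(.110,0,-.016)),polR(CYAW,PHI))]
for q in(0,.35,.7,.75):P.append((f"q{q}",poleAt(wire(q),(.103,0,-.014)),polR(CYAW,PHI)))
for th in (35,45):
  plan.TH=np.radians(th)
  for fl in (1,-1):
    for n,p,R in P:
      x,r=plan.tcp(p,R,fl); j=bot.inverse_kinematics(x,r)
      print(th,fl,n,x.round(3),None if j is None else np.round(j,2))
E
```

```text
0.25
35 1 grasp [ 0.461 -0.301  0.034] [-1.12  0.09  2.22  0.87  0.73  2.98]
35 1 lift [ 0.461 -0.301  0.114] None
35 1 pre [ 0.532 -0.067  0.337] None
35 1 above [ 0.607 -0.039  0.337] [-0.67 -0.37  2.11  0.96  1.03 -2.97]
35 1 in [ 0.612 -0.037  0.294] None
35 1 q0 [ 0.598 -0.042  0.294] None
35 1 q0.35 [ 0.558 -0.057  0.265] None
35 1 q0.7 [ 0.53  -0.068  0.223] [-0.89 -0.42  2.39  1.06  1.1   2.98]
35 1 q0.75 [ 0.527 -0.069  0.216] [-0.9  -0.42  2.4   1.07  1.1   2.95]
35 -1 grasp [ 0.461 -0.301  0.034] [-1.12  0.09  2.22  0.87  0.73 -0.16]
35 -1 lift [ 0.461 -0.301  0.114] [-1.12 -0.09  2.19  0.73  0.88  0.04]
35 -1 pre [ 0.532 -0.067  0.337] [-0.89 -0.57  2.24  0.96  1.25  0.1 ]
35 -1 above [ 0.607 -0.039  0.337] [-0.67 -0.37  2.11  0.96  1.03  0.18]
35 -1 in [ 0.612 -0.037  0.294] [-0.66 -0.31  2.16  1.01  0.96  0.08]
35 -1 q0 [ 0.598 -0.042  0.294] [-0.69 -0.35  2.18  1.01  1.    0.07]
35 -1 q0.35 [ 0.558 -0.057  0.265] [-0.8  -0.42  2.29  1.03  1.07 -0.03]
35 -1 q0.7 [ 0.53  -0.068  0.223] [-0.89 -0.42  2.39  1.06  1.1  -0.17]
35 -1 q0.75 [ 0.527 -0.069  0.216] [-0.9  -0.42 
[... 543 characters left out ...]
 -0.068  0.219] [-0.99 -0.38  2.47  1.28  1.18  2.72]
45 -1 grasp [ 0.464 -0.301  0.037] [-1.22  0.12  2.29  1.16  0.8  -0.51]
45 -1 lift [ 0.464 -0.301  0.117] [-1.22 -0.1   2.28  0.99  0.91 -0.25]
45 -1 pre [ 0.534 -0.067  0.34 ] [-0.97 -0.59  2.35  1.17  1.28 -0.07]
45 -1 above [ 0.608 -0.038  0.34 ] [-0.73 -0.39  2.22  1.21  1.04 -0.05]
45 -1 in [ 0.614 -0.036  0.296] [-0.72 -0.31  2.25  1.28  0.99 -0.17]
45 -1 q0 [ 0.6   -0.042  0.297] [-0.76 -0.35  2.28  1.27  1.03 -0.17]
45 -1 q0.35 [ 0.56  -0.057  0.268] [-0.88 -0.41  2.38  1.26  1.12 -0.26]
45 -1 q0.7 [ 0.532 -0.067  0.226] [-0.98 -0.39  2.46  1.27  1.18 -0.4 ]
45 -1 q0.75 [ 0.529 -0.068  0.219] [-0.99 -0.38  2.47  1.28  1.18 -0.42]
```

```bash
sed -i 's/TH=np.radians(45)/TH=np.radians(40)/;s/flip=1/flip=-1/g' plan.py
python3 - <<'E'
from plan import *
from workcell import bot
R=polR(PYAW,0); p,r=tcp(POLE,R); z=Rot.from_rotvec(r).as_matrix()[:,2]
bot.goto(p-z*.11,r)
c=bot.read_camera("wrist");cv2.imwrite("pics/w1.png",c["pixels"]);import pickle;pickle.dump(c,open("w1.pkl","wb"))
print(bot.current_clock(),bot.current_ee_pos()-(p-z*.11),bot.current_contact_force())
for X in [(.055,0,.012),(-.055,0,.012),(.046,0,.023),(-.046,0,.023)]:
    print(proj(c,POLE+R@np.array(X)).round(1))
E
```

```text
1.35 [ 0.00019502 -0.00191083  0.00139218] [-0.79509656  0.09522271  0.89097465]
[273.8 156.8]
[273.1 281.2]
[273.6 158.7]
[273.  266.1]
```

View pics/w1.png

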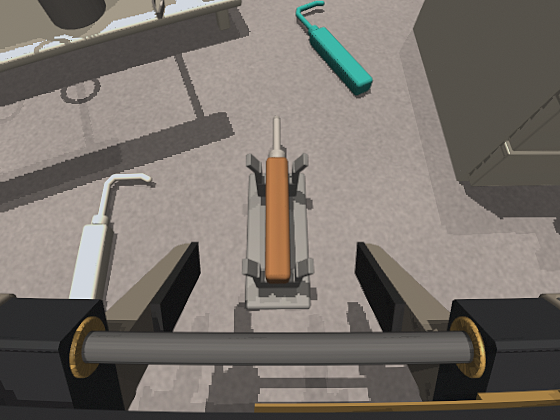

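```bash
python3 - <<'E'
from plan import *
from workcell import bot
c=bot.read_camera("wrist")
hsv=cv2.cvtColor(c["pixels"],cv2.COLOR_BGR2HSV)
m=cv2.inRange(hsv,(5,100,80),(18,255,255));m[:140]=0;m[300:]=0;m[:,:230]=0;m[:,330:]=0
pts=np.argwhere(m>0)[:,::-1]
rows=[(np.mean(pts[pts[:,1]==v,0]),v) for v in range(165,275,5)]
w=np.array([onz(c,u,v,.062)[:2] for u,v in rows]);f=np.polyfit(w[:,0],w[:,1],1)
print("yaw",np.degrees(np.arctan(f[0])),"rows",pts[:,1].min(),pts[:,1].max())
a=onz(c,277,pts[:,1].min(),.062);b=onz(c,277,pts[:,1].max(),.062);print(a,b,(a+b)/2,np.polyval(f,.4445))
W=np.array([onz(c,u,v,.062) for u,v in [(263,160),(287,160)]]);print(W)
print(bot.current_ee_pos(),bot.current_joint_vel())
E
```

```text
yaw -0.7605784851903069 rows 158 279
[ 0.49837727 -0.30490697  0.062     ] [ 0.39124743 -0.30271411  0.062     ] [ 0.44481235 -0.30381054  0.062     ] -0.30314898495158216
[[ 0.49652162 -0.29243648  0.062     ]
 [ 0.49613865 -0.31374461  0.062     ]]
[ 0.3922335  -0.30127658  0.12105134] [-0.0002522   0.00413664  0.00404559  0.00030229 -0.00085051 -0.00048744]
```

```bash
sed -i 's/^POLE=.*/POLE=np.array([.4448,-.3027,.050]);PYAW=np.radians(-0.9)/' plan.py
python3 - <<'E'
from plan import *
from workcell import bot
import pickle
R=polR(PYAW,0); p,r=tcp(POLE,R)
bot.set_gripper(.6); bot.line_to(p,r,.12); print(bot.current_clock(),bot.current_ee_pos()-p,bot.current_contact_force())
bot.hold(.2);g0=bot.current_ee_pos();print(g0-p,bot.current_contact_force())
bot.set_gripper(0,55);print(bot.current_opening()*92,bot.current_contact_force(),bot.current_ee_pos()-p)
pickle.dump((p,r),open("grasp.pkl","wb"))
c=bot.read_camera("wrist");cv2.imwrite("pics/w2.png",c["pixels"])
print(bot.current_clock())
E
```

```text
3.1583 [-3.40267105e-05 -3.22643566e-04  3.82302653e-04] [-0.50466951  0.40867867  0.44308779]
[-6.89144502e-05 -5.05835089e-04  5.55337636e-04] [ 0.21332286 -0.11000764 -0.00407239]
19.74518520098915 [-0.65260284 -0.83753756  0.9765862 ] [-1.81570989e-06  4.82980892e-05 -2.02231409e-05]
4.0333
```

View pics/w2.png

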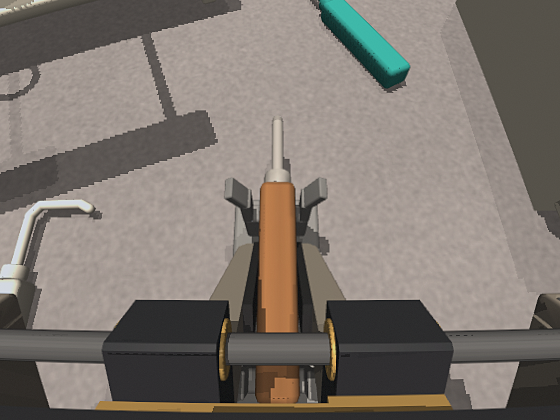

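Grip is good: the pole lies centred between the fingers at u≈277, and the opening is 19.7 mm. Next I lift it and stage the hook under the lamp, in front of the ring.

```bash
python3 - <<'E'
from plan import *
from workcell import bot
import pickle
p,r=pickle.load(open("grasp.pkl","rb"))
bot.line_to(p+[0,0,.09],None,.15)
print(bot.current_contact_force(),bot.current_clock())
RH=polR(CYAW,PHI)
st=poleAt(RING+[0,0,-.075]-C@[.10,0,0],(.106,0,-.043)); x,rr=tcp(st,RH)
j=bot.inverse_kinematics(x,rr);print(np.round(j,2))
bot.goto(x,rr); bot.hold(.3)
print(bot.current_ee_pos()-x,bot.current_clock(),bot.current_contact_force())
for n in("top","scene","wrist"):
    c=bot.read_camera(n);cv2.imwrite(f"pics/{n}3.png",c["pixels"]);pickle.dump(c,open(f"{n}3.pkl","wb"))
E
```

```text
[-0.57149944 -0.61110239 -1.08041218] 4.7833
[-1.   -0.51  2.44  1.13  1.22 -0.22]
[ 2.59167955e-06 -4.87519816e-04 -1.93092370e-04] 6.0833 [-0.26050787 -0.37503782 -0.87937581]
```

View pics/top3.png

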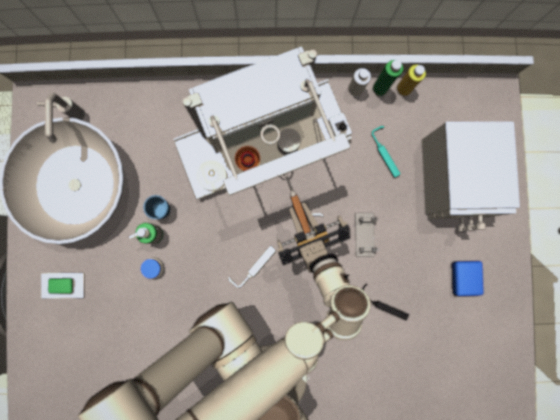

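View pics/scene3.png

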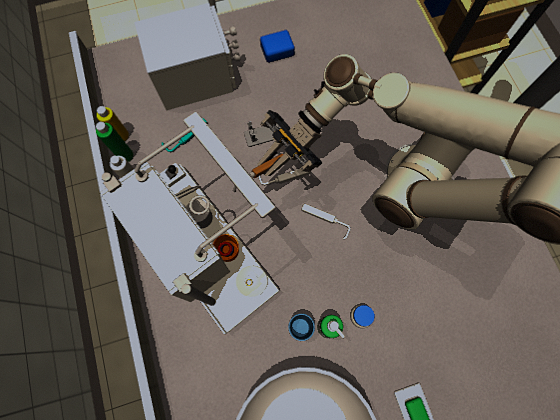

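View pics/wrist3.png

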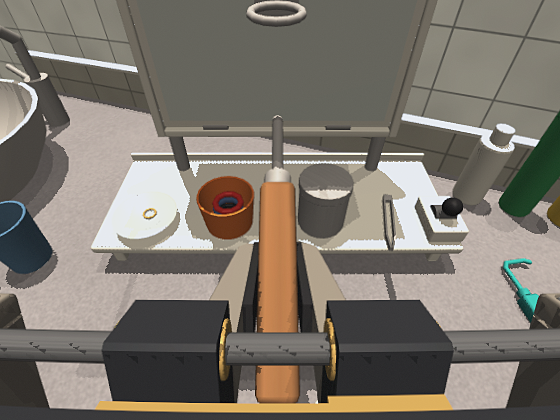

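The wrist view shows the ring at (277,12), laterally in line with the rod end at (277,118). I'll triangulate it for a check.

```bash
python3 - <<'E'
from plan import *
import pickle
w,t,s=[pickle.load(open(f"{n}3.pkl","rb")) for n in("wrist","top","scene")]
crop(w["pixels"],140,0,280,150,2.8,"pics/wc.png")
print(onz(w,277,12,.325),tri(w,(277,12),t,(270.2,134.1)),tri(w,(277,12),s,(199.6,204.8)))
def cab(X): return C.T@(np.array(X)-[.725,.007,0])
print(proj(w,RING),"predicted ring/hinge ends",[proj(w,HINGE+C@np.array([-.005,y,0])).round(1) for y in(.138,-.138)],[proj(w,HINGE+C@np.array([-.005,y,.178])).round(1) for y in(.138,-.138)])
E
```

```text
[ 0.69241746 -0.00802891  0.325     ] (array([ 0.69361603, -0.006858  ,  0.32453005]), np.float64(0.0013511424776826795)) (array([ 0.69343889, -0.00522333,  0.32359753]), np.float64(0.004850372772443986))
[275.400254    11.24662567] predicted ring/hinge ends [array([162.2, 128.5]), array([389.4, 128.7])] [array([109.8, -54.8]), array([441. , -54.5])]
```

View pics/wc.png

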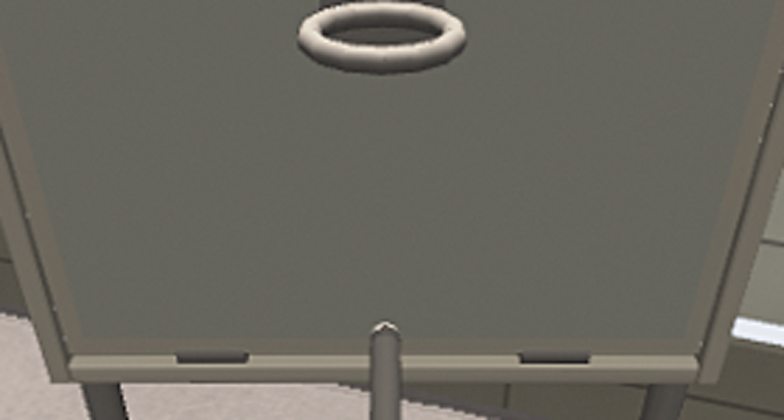

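```bash
sed -i 's/^RING=.*/RING=np.array([.6934,-.0071,.325])/' plan.py
python3 - <<'E'
from plan import *
from workcell import bot
import pickle
RH=polR(CYAW,PHI)
for d,z in((.10,.020),(.0,.020)):
    x,rr=tcp(poleAt(RING+[0,0,z]-C@[d,0,0],(.106,0,-.043)),RH)
    bot.line_to(x,rr,.12); print(bot.current_ee_pos()-x,bot.current_contact_force())
bot.hold(.2);print(bot.current_clock(),bot.current_ee_pos()-x)
for n in("top","scene","wrist"):
    c=bot.read_camera(n);cv2.imwrite(f"pics/{n}4.png",c["pixels"])
    if n=="top":crop(c["pixels"],220,90,130,100,6,"pics/top4c.png")
    if n=="scene":crop(c["pixels"],140,130,150,110,5,"pics/scene4c.png")
    print(n,proj(c,RING).round(1),"tip",proj(c,RING+[0,0,.02]).round(1))
E
```

```text
[-0.00024175  0.00027082 -0.00111035] [ 0.68483427  0.27189061 -1.25445873]
[-0.0002873  -0.00015556 -0.00029849] [ 0.21883204  0.07329003 -1.55881096]
8.3583 [-0.00023606 -0.00047093  0.00010061]
top [270.5 134. ] tip [270.6 132.1]
scene [198.6 203.2] tip [197.1 200.6]
wrist [275.2 175.8] tip [275.2 156.3]
```

View pics/top4c.png

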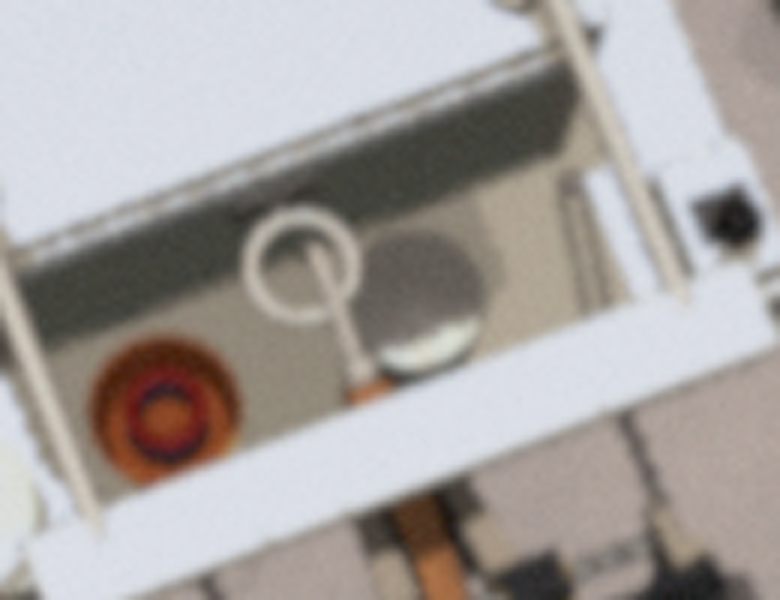

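View pics/scene4c.png

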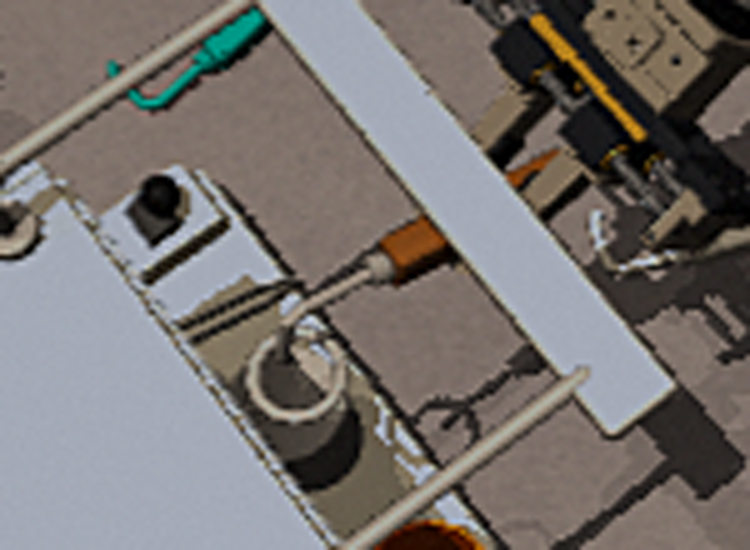

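View pics/wrist4.png

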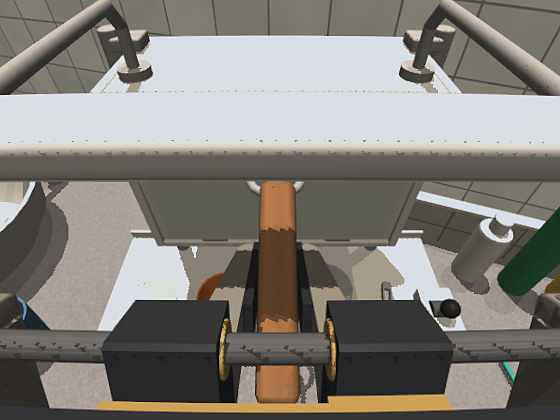

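```bash
python3 - <<'E'
from plan import *
from workcell import bot
RH=polR(CYAW,PHI)
pc=poleAt(RING+[0,0,.02],(.106,0,-.043))
c=bot.read_camera("top");s=bot.read_camera("scene");w=bot.read_camera("wrist")
for loc in((.113,0,0),(.056,0,0),(.055,0,.012),(.110,0,-.02)):
    X=pc+RH@np.array(loc);print(loc,X.round(4),(proj(c,X)-[220,90])*6,(proj(s,X)-[140,130])*5,proj(w,X))
print((proj(c,RING)-[220,90])*6,(proj(s,RING)-[140,130])*5)
crop(w["pixels"],210,150,140,100,5,"pics/w4c.png")
E
```

```text
(0.113, 0, 0) [ 0.6858 -0.01    0.3878] [311.89451315 245.41389324] [282.02729196 313.60081955] [275.20304247 112.1992273 ]
(0.056, 0, 0) [ 0.6357 -0.0289  0.3683] [360.41246224 377.37475145] [382.53206605 260.50499172] [274.91577282 188.55636145]
(0.055, 0, 0.012) [ 0.631  -0.0307  0.3792] [365.81791576 383.44943212] [387.8200209  245.95067562] [274.80516244 180.37905332]
(0.11, 0, -0.02) [ 0.6896 -0.0086  0.368 ] [307.74234418 248.30095318] [283.16189334 332.62785367] [275.30097985 134.16304914]
[303.25237998 264.1762235 ] [293.21807321 365.91535435]
```

View pics/w4c.png

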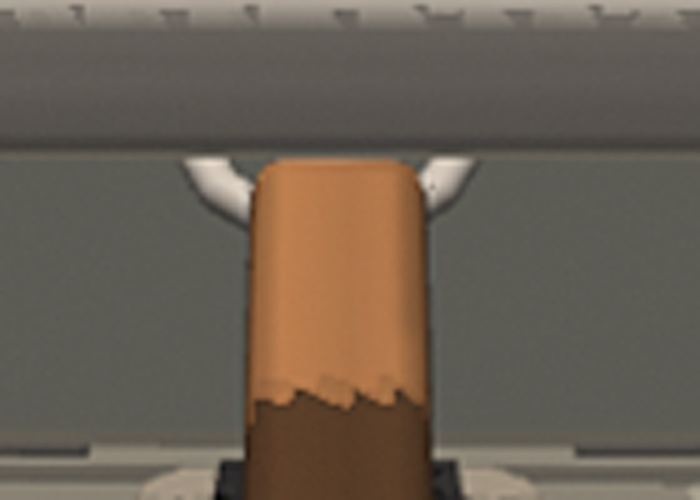

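Hook is over the ring: the rod end in the top crop at (318,250) was predicted at (312,245), and the ring wire shows symmetrically either side of the grip in the wrist crop. Inserting now.

```bash
sed -i 's/^RING=.*/RING=np.array([.6934-.0004,-.0071+.001,.325])/' plan.py
python3 - <<'E'
from plan import *
from workcell import bot
RH=polR(CYAW,PHI)
x,rr=tcp(poleAt(RING,(.110,0,-.016)),RH)
bot.line_to(x,rr,.06); print(bot.current_ee_pos()-x,bot.current_contact_force())
x,rr=tcp(poleAt(wire(0),(.105,0,-.014)),RH)
bot.line_to(x,rr,.06); print(bot.current_ee_pos()-x,bot.current_contact_force(),bot.current_clock())
for n in("top","scene"):
    c=bot.read_camera(n)
    if n=="top":crop(c["pixels"],240,90,100,80,7,"pics/top5c.png")
    else:crop(c["pixels"],150,140,120,90,6,"pics/scene5c.png")
E
```

```text
[ 0.00019261 -0.00012323  0.00050629] [ 0.3135775  -0.24153109 -1.49965499]
[-0.00018185 -0.00055962  0.00026086] [ 0.25579163  0.48251899 -0.84554645] 10.0167
```

View pics/top5c.png

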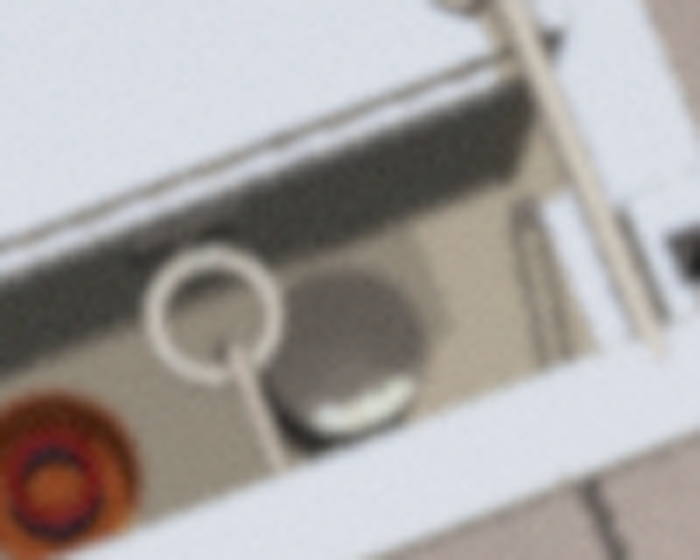

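View pics/scene5c.png

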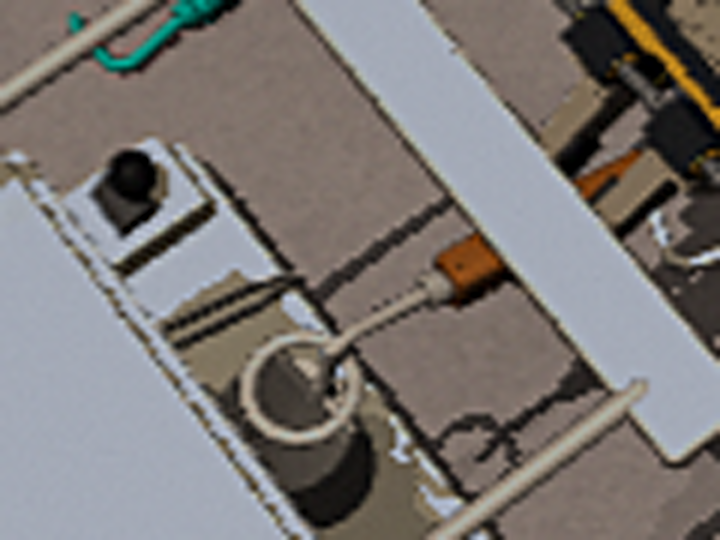

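Prong is inside the ring with the rod over the near wire (rod end (238,352), ring centre (213,313) in the top crop). Next: pull along the arc.

```bash
python3 - <<'E'
from plan import *
from workcell import bot
import pickle
RH=polR(CYAW,PHI)
for q in np.arange(.1,.61,.1):
    x,rr=tcp(poleAt(wire(q),(.103,0,-.014)),RH)
    bot.line_to(x,rr,.08); f=bot.current_contact_force();print(round(q,2),f.round(2),(C.T@f).round(2))
    if np.linalg.norm(f)>15:break
print(bot.current_clock())
for n in("top","scene","wrist"):
    c=bot.read_camera(n);pickle.dump(c,open(n+"6.pkl","wb"))
    if n=="top":crop(c["pixels"],200,90,150,120,5,"pics/top6c.png")
    elif n=="scene":crop(c["pixels"],120,110,170,130,4.5,"pics/scene6c.png")
    else:cv2.imwrite("pics/w6.png",c["pixels"])
E
```

```text
0.1 [ 0.52 -0.61 -0.6 ] [ 0.28 -0.75 -0.6 ]
0.2 [ 0.47 -1.01 -1.72] [ 0.08 -1.11 -1.72]
0.3 [ 0.35 -0.53 -1.45] [ 0.14 -0.62 -1.45]
0.4 [ 0.49  0.13 -1.31] [ 0.51 -0.05 -1.31]
0.5 [ 0.79 -1.1  -0.41] [ 0.35 -1.31 -0.41]
0.6 [-0.16  0.05 -0.74] [-0.14  0.11 -0.74]
12.0917
```

View pics/top6c.png

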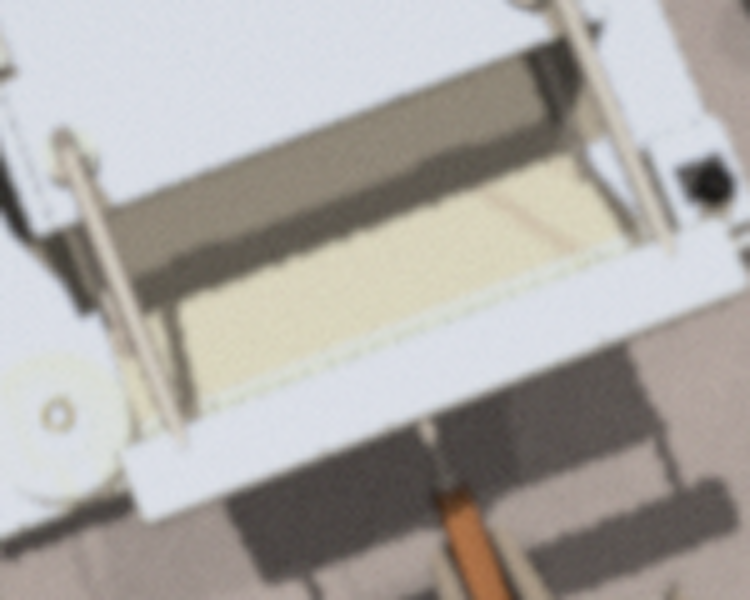

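View pics/w6.png

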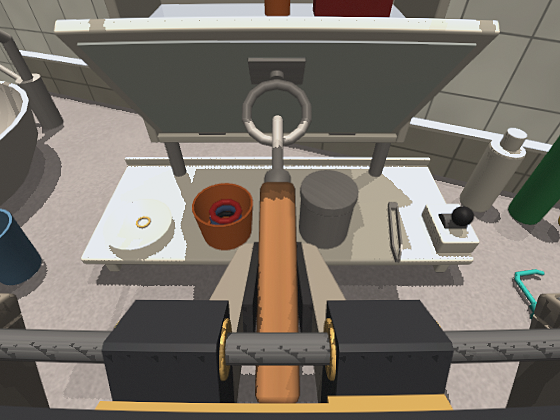

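View pics/scene6c.png

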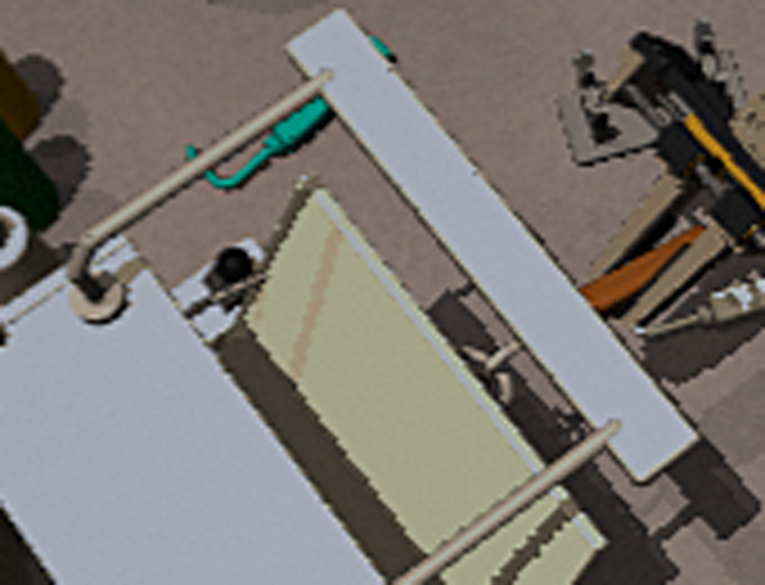

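The flap is following: in the wrist view the ring is at (278,112) with the prong inside it. Next I pull on to the stop, watching the force.

```bash
python3 - <<'E'
from plan import *
from workcell import bot
import pickle
RH=polR(CYAW,PHI)
for q in np.arange(.64,.90,.02):
    x,rr=tcp(poleAt(wire(q),(.103,0,-.014)),RH)
    bot.line_to(x,rr,.04); bot.hold(.1);f=bot.current_contact_force();print(round(q,2),(C.T@f).round(2),(bot.current_ee_pos()-x).round(4))
    if np.linalg.norm(f)>10:break
print(bot.current_clock())
for n in("top","scene","wrist"):
    c=bot.read_camera(n);pickle.dump(c,open(n+"7.pkl","wb"))
    if n=="wrist":cv2.imwrite("pics/w7.png",c["pixels"])
    print(n,[proj(c,HINGE+flapR(.7)@np.array(v)).round(1) for v in((-.005,.138,.178),(-.005,-.138,.178),(-.039,0,.135))])
E
```

```text
0.64 [-0.16 -0.6  -1.1 ] [-0.     -0.     -0.0001]
0.66 [ 0.45  0.12 -1.26] [-0.     -0.     -0.0001]
0.68 [5.8  0.56 1.03] [0.0004 0.     0.0008]
0.7 [15.48  0.77  5.42] [0.0014 0.0002 0.0029]
13.6917
top [array([230.9, 183.2]), array([332.2, 143.4]), array([281. , 166.2])]
scene [array([259.3, 226.8]), array([193.4, 145.3]), array([227.4, 192.4])]
wrist [array([42.7, 31.5]), array([507.5,  32.7]), array([275.3, 111.6])]
```

View pics/w7.png

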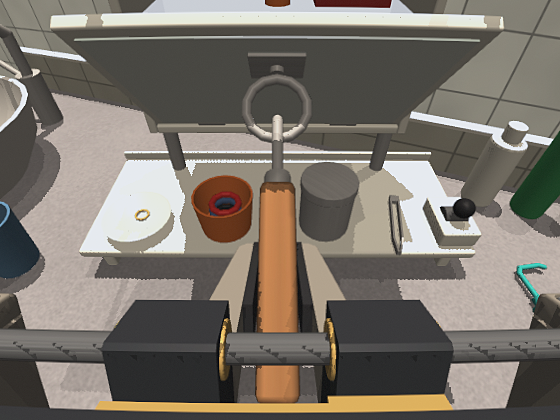

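The force rose from about 1 N to 16 N within 3 mm, so that is the stop. Now I unload, free the hook and retreat.

```bash
python3 - <<'E'
from plan import *
from workcell import bot
import pickle
RH=polR(CYAW,PHI)
W=wire(.69)
for loc,dx in(((.089,0,-.014),0),((.089,0,-.066),0),((.089,0,-.066),-.10)):
    x,rr=tcp(poleAt(W+C@[dx,0,0],loc),RH)
    bot.line_to(x,rr,.08); f=bot.current_contact_force();print((C.T@f).round(2))
print(bot.current_clock())
for n in("top","scene","wrist"):
    c=bot.read_camera(n);pickle.dump(c,open(n+"8.pkl","wb"));cv2.imwrite(f"pics/{n}8.png",c["pixels"])
    print(n,[proj(c,HINGE+flapR(.7)@np.array(v)).round(1) for v in((-.005,.138,.178),(-.005,-.138,.178),(-.039,0,.135))])
E
```

```text
[ 0.21  0.21 -1.6 ]
[ 0.17 -0.24 -1.71]
[-0.8  -0.31 -1.2 ]
16.3833
top [array([230.9, 183.2]), array([332.2, 143.4]), array([281. , 166.2])]
scene [array([259.3, 226.8]), array([193.4, 145.3]), array([227.4, 192.4])]
wrist [array([128.6,  52.5]), array([424.1,  53. ]), array([276.4, 104.6])]
```

View pics/wrist8.png

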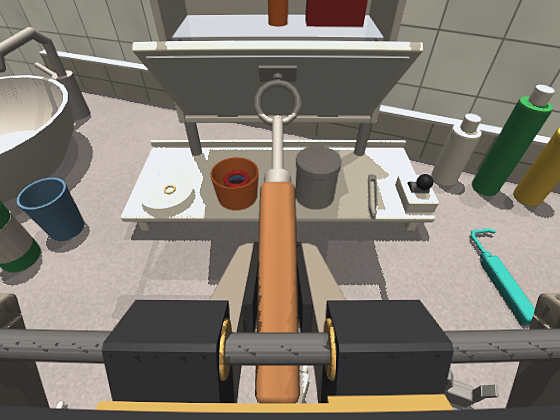

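View pics/top8.png

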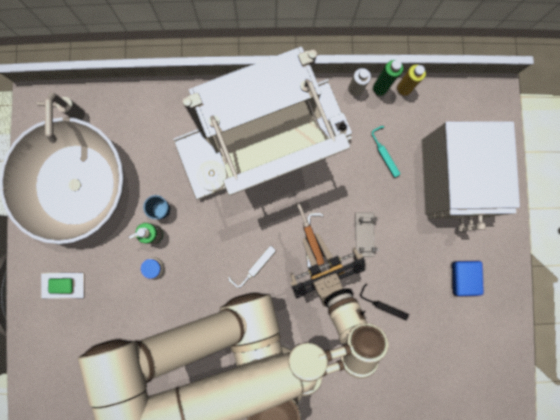

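The flap stays open. The ring is at (278,101) against a predicted (276,105) for 0.70 rad, and the pole sits in the gripper as it did at the grasp (grip end at row 182). Now returning it to the rest.

```bash
python3 - <<'E'
from plan import *
from workcell import bot
import pickle
p,r=pickle.load(open("grasp.pkl","rb"))
bot.goto(p+[0,0,.09],r);bot.hold(.3)
print(bot.current_ee_pos()-p,bot.current_clock())
c=bot.read_camera("wrist");cv2.imwrite("pics/w9.png",c["pixels"])
bot.line_to(p+[0,0,.03],None,.1);bot.hold(.1);print(bot.current_ee_pos()-p,bot.current_contact_force())
c=bot.read_camera("wrist");cv2.imwrite("pics/w10.png",c["pixels"])
E
```

```text
[-5.81068950e-06 -1.33080212e-04  9.06779772e-02] 17.8
[ 0.00032539 -0.00065579  0.03089932] [-0.46226991 -0.12696234 -1.38284076]
```

View pics/w10.png

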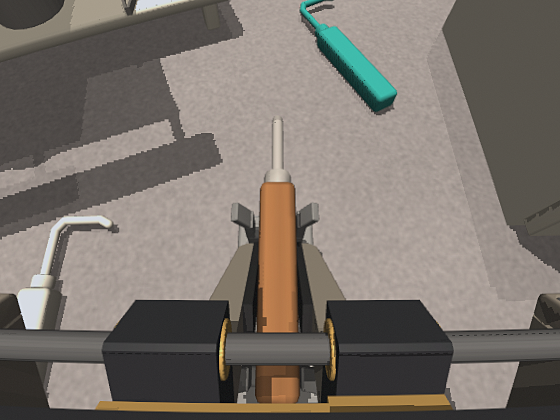

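The pole is centred between the saddle posts at (240,215) and (310,215). I'll lower it, release, back out and check.

```bash
python3 - <<'E'
from plan import *
from workcell import bot
import pickle
p,r=pickle.load(open("grasp.pkl","rb"));z=Rot.from_rotvec(r).as_matrix()[:,2]
bot.line_to(p+[0,0,.0005],None,.05);bot.hold(.2);print(bot.current_ee_pos()-p,bot.current_contact_force())
bot.set_gripper(.45,10);bot.hold(.2);print(bot.current_opening()*92,bot.current_contact_force())
bot.line_to(p-z*.11,None,.12);bot.hold(.3)
c=bot.read_camera("wrist");cv2.imwrite("pics/w11.png",c["pixels"])
print(bot.current_clock(),bot.current_contact_force())
E
```

```text
[-6.83085383e-05  8.06404844e-05  3.18916179e-04] [ 0.70185027  0.98624211 -1.86847121]
41.38126405367304 [-0.17949994 -0.26615031 -0.63524364]
21.8083 [-0.28446549  0.07196481 -0.32438931]
```

View pics/w11.png

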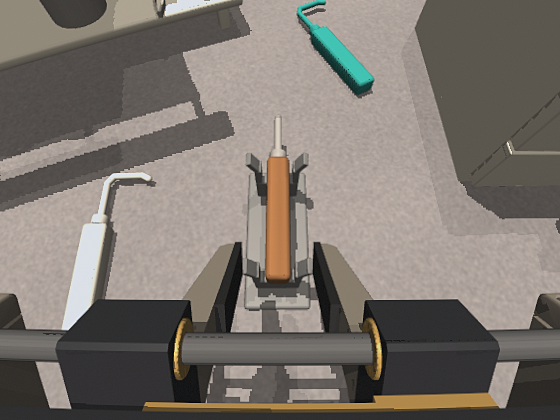

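The pole lies as it did at first (ends at rows 157 and 281, u=277). I'll retreat and make the final views.

```bash
python3 - <<'E'
from plan import *
from workcell import bot
import pickle
p=bot.current_ee_pos();bot.line_to(p+[-.02,0,.12],None,.2)
bot.set_joints([-1.323, 0.158, 1.597, 0, 1.386, -0.21]);bot.hold(.3)
t0,s0=pickle.load(open("c0.pkl","rb"))
for n,c0 in(("top",t0),("scene",s0)):
    c=bot.read_camera(n);cv2.imwrite(f"pics/{n}12.png",c["pixels"])
    d=cv2.absdiff(c["pixels"],c0["pixels"]).max(2);cv2.imwrite(f"pics/d{n}12.png",cv2.convertScaleAbs(d,alpha=3))
print(bot.current_clock())
E
```

```text
23.9167
```

View pics/top12.png

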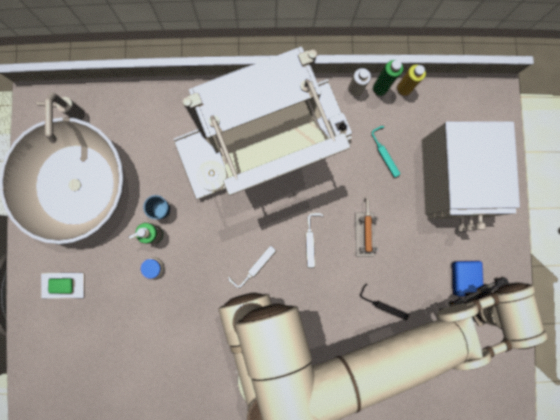

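View pics/scene12.png

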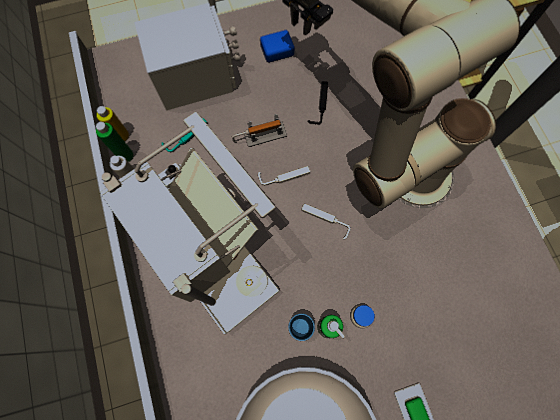

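View pics/dtop12.png

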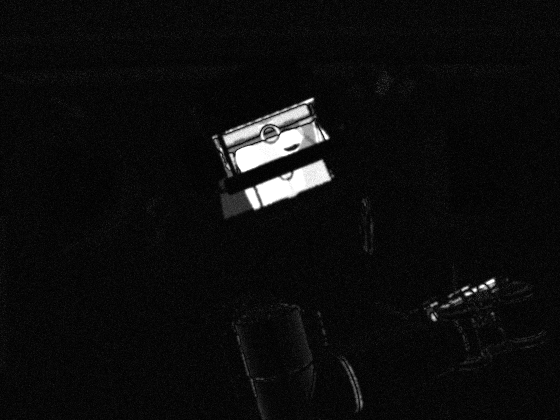

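```bash
python3 -c "
from workcell import bot
bot.job_done();print(bot.current_clock())"
```

```text
the job is handed in; nothing more can be done
the job is handed in; nothing more can be done
```

I took the wooden hook pole from its rest, hooked it into the ring under the lamp and pulled the flap down to its stop. I then unhooked it, laid the pole back in its rest and handed the job in at about 24 s of the 59 s allowed.

- **Flap:** At the stop the force on the tool jumped from about 1 N to 16 N within about 3 mm of travel. After unhooking, the ring was within 4 px of where 0.70 rad puts it. I did not measure the angle any other way.
- **Stop position:** The stop came slightly early, at a commanded 0.68 to 0.70 rad, which is within the accuracy of my ring measurement.
- **Pole:** The wrist picture shows it in the rest at the same pixels as before the grasp. The before/after top picture leaves only a faint outline there, which I put at about 1 mm or less.
- **Everything else:** That top picture shows changes only at the flap and its shadow, that faint outline and the arm itself. The lamp, the dish on the shelf and the things on the counter are unmoved. The open flap hides the canister, tub and tweezers from above. In the wrist picture taken after unhooking, all three stood in place.
- **Disagreements:** The top and wrist views differed by about 2 to 3 mm on the pole's sideways position. The scene camera differed from the others by 2 to 5 mm on the ring. Both were within what the hook and saddles tolerate.

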